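# Stop-button check at the lute maker's sander

## Task

Carry out the stop check of the disc sander, touching only with the fingertips or the outside of the fingers and never taking a button between them: push the red mushroom stop button on the yellow box in until it latches, then push one of its ears round clockwise (seen from above) until the latch lets go and the button springs out again, and finally press the blue reset button fully in and let it come back. Leave the green start button unpressed and everything else on the bench where it stands.

Things in the scene. Friction and masses are not known exactly. Their poses are not given: they have to be found in the camera images.
- stop_top (a point): Centre of the top of the red mushroom stop button, on its axis. The button stands on a fixed yellow box, 120 x 120 mm and 70 mm high, its axis upright at the box's centre. The red cap is 50 mm in diameter, with its top 35 mm above the box when out and 27 mm when latched in. This point moves and turns with the button; its x axis points along ear_a and its z axis up.
- ear_a (a point): Centre of one of the two red ears that stick out on opposite sides of the cap, 36 mm from the axis and 11 mm below the cap's top. Each ear is 16 mm wide, 14 mm high and reaches 46 mm from the axis. With the button out, an ear's underside is 17 mm above the yellow box; latched in, 9 mm. Between the ears there is nothing above the box but a flat grey collar around the stem (42 mm diameter, 6 mm high) under the cap.
- ear_b (a point): Centre of the other ear, opposite ear_a, same shape.
- stop_press (a joint): How far the stop button is pressed in, m: 0 out, 0.008 fully in. It takes about 5 N to push it from 0; past about 0.005 it snaps in by itself and stays latched at 0.008.
- stop_twist (a joint): How far the stop button's head is turned clockwise seen from above, rad: 0 at rest, stop at 1.0, with a weak spring back to 0. Turning the latched button lifts it; by about 0.65 rad the latch lets go and it springs out to 0 (less than 2 N at an ear is needed). Turned less, it stays latched.
- reset_top (a point): Centre of the top of the blue reset button, 36 mm in diameter, on a fixed grey block 75 x 75 mm and 45 mm high; the top of the button stands 22 mm above the block when out. It moves with the button.
- reset (a joint): How far the blue reset button is pressed, m: 0 out, 0.006 fully in; a spring button (5 N fully in) that comes back by itself.
- start_top (a point): Centre of the top of the green start button, same shape as the blue one, on a like grey block. Do not press. Blue and green may change places.
- start (a joint): How far the green start button is pressed, m: 0 out, 0.006 fully in. Must stay out.
- sanding_block: Loose cork sanding block, 60 x 45 x 28 mm; origin at the centre of its underside. Leave alone.
- tuning_peg: Loose dark wooden tuning peg standing upright, 70 mm tall, 32 mm across its foot; origin under its foot. Leave alone.
- glue_bottle: Loose white bottle with an orange cap, 54 mm diameter, 130 mm tall; origin under its foot. Leave alone.
- inlay_jar: Loose amber glass jar with a steel lid, 60 mm diameter, 60 mm tall; origin under its foot. Leave alone.
- brush: Loose dusting brush lying flat on the table, along its own x; origin at the middle of its underside. Leave alone.
- mug: Loose blue mug, 76 mm diameter, 85 mm tall; origin under its foot. Leave alone.
- bridge_blank: Loose light wooden bar, 90 x 22 x 14 mm, lying along its own x; origin at the centre of its underside. Leave alone.

How it is judged:
By the outcome, as a careful person would: the job done as asked, in the order asked, and still so for the second after the job is handed in, with the robot touching nothing.
It also fails if it takes over 51 s, if anything falls off the work surface, if the arm or the gripper's body presses on something with over 40 N, if the wrist force passes 120 N, or if a joint passes its speed limit or range.

## Robot

A 7-joint arm with a two-finger parallel gripper is mounted at the origin on the work surface. World frame = base frame: x ahead of the robot, y to its left, z up, the work surface at z = 0. Lengths are in m, angles in rad, forces in N, time in s.
With the tool pointing down it reaches from about 0.4 to 0.85 m from the base axis. Payload 10.4 kg.
Tool frame: the origin (TCP) lies on the centre line of the jaws, within the pads' length; the fingertips stand 22 mm ahead of it and the grasp point (between the pads) lies 3 mm ahead of it; z points along the fingers, y is the direction in which the jaws open and shut (so a half turn about z gives the same grasp; the last joint's range is limited). The gripper opens to 85 mm and grips with 20 to 120 N. Pads are 22 mm wide; open, the fingers measure 114 mm over their backs; the gripper's body (76 mm by 85 mm) begins 54 mm behind the grasp point. The pads swing forward as they close: fully open they stand 13 mm farther back than shut.
Start: joints at [-1.159, 0.332, -0.065, 1.46, 0.022, 1.35, -0.088], TCP at [0.263, 0.567, 0.253] pointing down, gripper open.
Joint ranges: [-2.6, 2.6], [-0.5, 2.12], [-1.47, 1.34], [0.16, 2.42], [-1.27, 4.41], [0.06, 2.06], [-2.6, 2.6]. Speed limits (rad/s): [2.22, 2.22, 2.79, 2.79, 3.14, 3.14, 3.14].

## Interface

Orientations are given as a unit quaternion [x, y, z, w].
In Python, from workcell import manip gives the robot as it stands. The module is installed in compiled form; this text tells all that it offers.
- The arm moves only by the shell command python3 -m crank 'ROWS' [FORCE]. ROWS is JSON, a list of rows, each a list of 3 entries, a list of its own where there are three numbers: the opening, from -1 (shut) to 1 (fully open), then the shift along the tool's x, y, z normalised to -1 to 1, where 1 is 80 mm, then the turn, a rotation vector about the tool's x, y, z normalised to -1 to 1, where 1 is pi/4 rad. In form: [[jaw, [tx, ty, tz], [ax, ay, az]], ...]. A call has exactly 5 rows; each row shifts and turns the commanded pose from where the row before left it, along the tool's axes as they then stand; what a row does not reach is not made up. A row lasts 1/10 s, in which the tool goes at most 50 mm and 8.59 degrees, less where a joint would pass 70% of its speed; a pose out of reach is approached as far as the arm can. A call with a number of a shift or a turn outside -1 to 1 is refused whole. A call with a gripper value outside its range is refused whole. The fingers move at their own pace and stop on an object; FORCE is the grip in N (left out, the last holds). Time passes only in rows, so rows that do not move let the fingers close, or fill a call up. It gives the time, the measured TCP pose, the force and the opening at its end, in the units of the state.
- manip.get_obs(): the state, without advancing time (a new reading comes with each control period).
- manip.camera(name): name is "side" or "top"; returns the picture (384x512x3 uint8, blue, green, red); there is no depth.
- manip.camera_info(name): a dict with "K" (3x3 intrinsics, pixels), "camera_from_world" (4x4, takes a point from world to camera coordinates). Camera axes: x right, y down, z forward; pixel columns grow to the right and rows downward; lengths in m; the calibration is good to about 2 mm. A picture is of the moment at which its call begins. camera_info takes no time and is no camera call.
- manip.hand_in(): hands the job in, once; it reports no verdict.
The state is a dict: "clock": time; "joint_pos": joint angles; "joint_velocities": joint speeds; "tau": joint torques, N m; "position": TCP position; "ee_rot": TCP orientation; "ft_force": force on the tool from outside, world axes, zero at the start; "torque": the same for the moment, N m; "grip_width": opening from 0.0 (shut) to 1.0 (fully open).
Only numpy, scipy, OpenCV 4.12 (cv2) and the standard library are available. Lean on these libraries where they do the work, as an engineer would, in place of code of your own. Each camera call takes 0.05 s, during which the arm holds its last target.

## Working session

There is one attempt and no reset: what is moved stays moved. The work goes in short steps, Python scripts to look and compute and a shell command to move; the robot and the scene stay as the last step left them, time stands still between calls to the robot, and variables do not carry over. Pictures are saved under pics/ and viewed, and the job is handed in when it is done.

```bash
mkdir -p pics
python3 - <<'E'
from workcell import manip
import cv2,numpy as np
o=manip.get_obs()
for k,v in o.items(): print(k,np.round(v,3))
for n in("side","top"):
    cv2.imwrite(f"pics/{n}0.png",manip.camera(n)); i=manip.camera_info(n); print(n,np.round(i["K"],1).tolist(),np.round(i["camera_from_world"],4).tolist())
E
```

```text
clock 0.0
joint_pos [-1.159  0.333 -0.065  1.461  0.022  1.35  -0.089]
joint_velocities [ 0.     0.     0.     0.    -0.    -0.001 -0.001]
tau [-1.0000e-03 -6.2542e+01  4.9000e-02 -3.9161e+01  1.6000e-02  1.0000e-02
 -0.0000e+00]
position [0.263 0.567 0.253]
ee_rot [ 0.216  0.976 -0.001 -0.   ]
ft_force [0.564 0.675 0.466]
torque [-0.053 -0.011 -0.001]
grip_width 1.001
side [[417.3, 0.0, 260.2], [0.0, 417.3, 187.3], [0.0, 0.0, 1.0]] [[0.9925, -0.1215, -0.0151, -0.5539], [-0.079, -0.5413, -0.8371, 0.1264], [0.0935, 0.832, -0.5468, 1.1439], [0.0, 0.0, 0.0, 1.0]]
top [[433.6, 0.0, 255.5], [0.0, 433.6, 186.9], [0.0, 0.0, 1.0]] [[0.0092, -1.0, -0.0002, -0.0098], [-0.9916, -0.0091, -0.1289, 0.5739], [0.1289, 0.0014, -0.9917, 1.3429], [0.0, 0.0, 0.0, 1.0]]
```

View pics/side0.png

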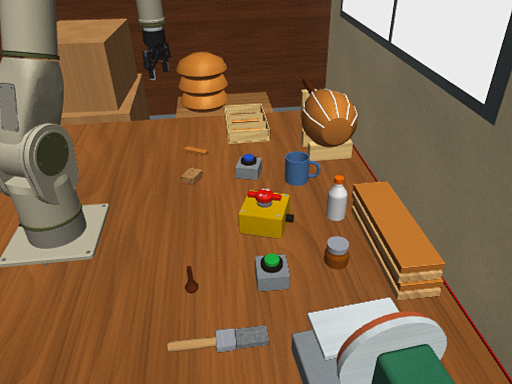

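View pics/top0.png

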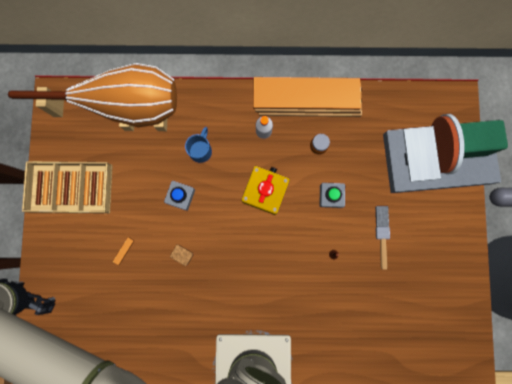

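Run:
```python
import cv2
im=cv2.imread("pics/top0.png"); cv2.imwrite("pics/topc.png",cv2.resize(im[120:320,190:450],None,fx=3,fy=3,interpolation=2))
```

```text
(no output)
```

View pics/topc.png

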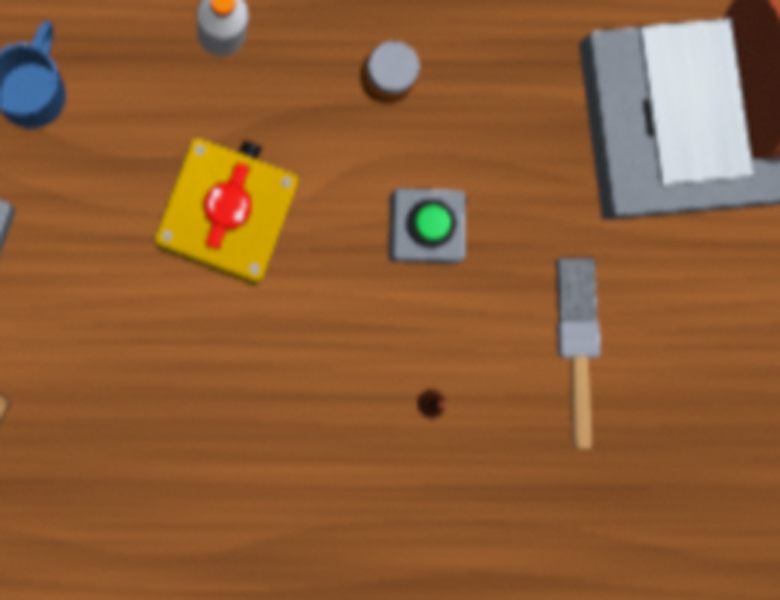

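The top view shows the red cap at about (266,188), with ears towards (270,177) and (262,200). Blue is at (178,195) and green at (333,195). In the side view red is at about (265,196) and blue at (249,158). I'll refine these with colour centroids.

```bash
cat > h.py <<'E'
import numpy as np,cv2
from workcell import manip
def atz(n,uv,z):
    i=manip.camera_info(n);K=np.array(i["K"]);T=np.array(i["camera_from_world"]);R,t=T[:3,:3],T[:3,3]
    d=R.T@np.linalg.inv(K)@np.array([uv[0],uv[1],1.]);c=-R.T@t
    return c+d*(z-c[2])/d[2]
def proj(n,p):
    i=manip.camera_info(n);T=np.array(i["camera_from_world"]);q=np.array(i["K"])@(T[:3,:3]@np.array(p)+T[:3,3]);return q[:2]/q[2]
E
python3 - <<'E'
from h import *
im=cv2.imread("pics/top0.png");im2=cv2.imread("pics/side0.png")
def cen(im,f,box):
    x0,x1,y0,y1=box;c=im[y0:y1,x0:x1].astype(int);m=f(c);ys,xs=np.nonzero(m);return np.array([xs.mean()+x0,ys.mean()+y0]),xs,ys
red=lambda c:(c[...,2]>140)&(c[...,1]<80)&(c[...,0]<90)
blue=lambda c:(c[...,0]>140)&(c[...,2]<90)
c,xs,ys=cen(im,red,(240,295,160,215));P=np.stack([xs,ys],1).astype(float)+[240,160]
W=np.array([atz("top",p,.095)[:2] for p in P]);m=W.mean(0);u,s,v=np.linalg.svd(W-m)
print("red",c,m,"ear dir",v[0],np.degrees(np.arctan2(v[0][1],v[0][0])),len(P), ((W-m)@v[0]).min(),((W-m)@v[0]).max())
c,_,_=cen(im,blue,(165,195,180,212));print("blue",c,atz("top",c,.065))
g=lambda c:(c[...,1]>140)&(c[...,2]<90)
c,_,_=cen(im,g,(318,350,180,212));print("green",c,atz("top",c,.065))
c,_,_=cen(im2,blue,(238,262,150,168));print("blue side",c,atz("side",c,.065))
c,_,_=cen(im2,red,(240,295,180,212));print("red side",c,atz("side",c,.095))
for n,uv,z in [("mug",(198,150),.085),("bottle",(264,121),.13),("jar",(320,142),.06),("cork",(181,255),.028),("peg",(333,254),.07),("bar",(123,251),.014)]: print(n,atz("top",uv,z))
# yellow corners
for uv in [(197,140),(299,178),(260,282),(156,242)]: print("corner",atz("top",(190+uv[0]/3,120+uv[1]/3),.07))
E
```

```text
red [265.1010101  188.42424242] [ 0.56199261 -0.03399864] ear dir [-0.92873347  0.37074809] 158.23823890861118 198 -0.04514591956792255 0.04323048776203207
blue [177.15841584 193.92079208] [0.54600637 0.23891421 0.065     ]
green [334.11111111 193.55555556] [ 0.55161494 -0.2494493   0.065     ]
blue side [248.3125     156.39583333] [0.54934481 0.23835499 0.065     ]
red side [264.51851852 195.06995885] [ 0.56697461 -0.0347691   0.095     ]
mug [0.68160459 0.17497324 0.085     ]
bottle [ 0.76318335 -0.02862038  0.13      ]
jar [ 0.71641055 -0.20793273  0.06      ]
cork [0.35729741 0.22735996 0.028     ]
peg [ 0.36573609 -0.2425282   0.07      ]
bar [0.36776391 0.414332   0.014     ]
corner [ 0.63338513 -0.00459222  0.07      ]
corner [ 0.59434149 -0.11081081  0.07      ]
corner [ 0.48600548 -0.07064726  0.07      ]
corner [0.52628565 0.03671485 0.07      ]
```

Run:
```python
import cv2
im=cv2.imread("pics/side0.png"); cv2.imwrite("pics/sidec.png",cv2.resize(im[140:250,170:350],None,fx=4,fy=4,interpolation=2))
```

```text
(no output)
```

View pics/sidec.png

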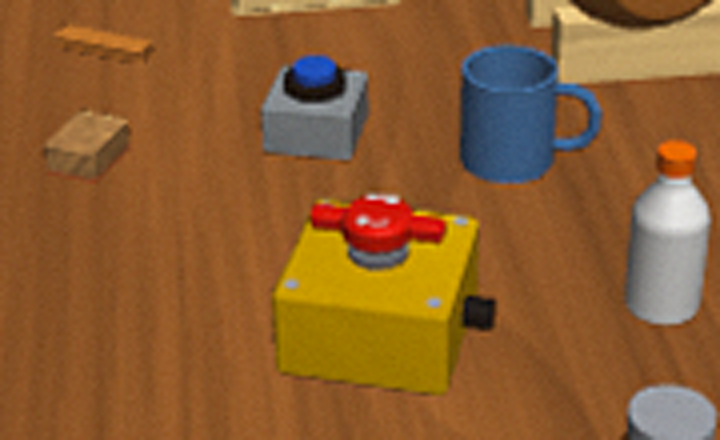

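```bash
R='[-1,[-0.47,-0.375,0],[0,0,0]]'; python3 -m crank '[[-1,[-0.47,-0.375,0],[0,0,0]],[-1,[-0.47,-0.375,0],[0,0,0]],[-1,[-0.47,-0.375,0],[0,0,0]],[-1,[-0.47,-0.375,0],[0,0,0]],[-1,[-0.47,-0.375,0],[0,0,0]]]' 20; python3 -m crank '[[-1,[-0.47,-0.375,0],[0,0,0]],[-1,[-0.47,-0.375,0],[0,0,0]],[-1,[-0.47,-0.375,0],[0,0,0]],[-1,[-0.47,-0.375,0],[0,0,0]],[-1,[-0.47,-0.375,0],[0,0,0]]]'
```

```text
clock: 0.6
position: [0.371, 0.3496, 0.2531]
ee_rot: [0.216, 0.976, -0.0, -0.0]
ft_force: [1.0, -1.0, 0.0]
grip_width: 0.144
clock: 1.1
position: [0.4783, 0.1344, 0.2533]
ee_rot: [0.216, 0.976, 0.0, -0.0]
ft_force: [1.4, 0.3, -0.0]
grip_width: -0.002
```

```bash
python3 -m crank '[[-1,[-0.462,-0.372,0],[0,0,0]],[-1,[-0.462,-0.372,0],[0,0,0]],[-1,[-0.462,-0.372,0],[0,0,0]],[-1,[-0.462,-0.372,0],[0,0,0]],[-1,[0,0,0],[0,0,0]]]'
python3 - <<'E'
from h import *
p=manip.get_obs()["position"];print(p)
for n in("side","top"):
    im=manip.camera(n); u,v=proj(n,[0.562,-.036,.1]).astype(int)
    cv2.imwrite(f"pics/{n}1.png",cv2.resize(im[v-70:v+60,u-80:u+80],None,fx=4,fy=4,interpolation=2))
E
```

```text
clock: 1.6
position: [0.5627, -0.0411, 0.253]
ee_rot: [0.22, 0.975, -0.002, 0.0]
ft_force: [-0.5, 0.3, -0.4]
grip_width: -0.004
[ 0.56270258 -0.04105458  0.25296133]
```

View pics/side1.png

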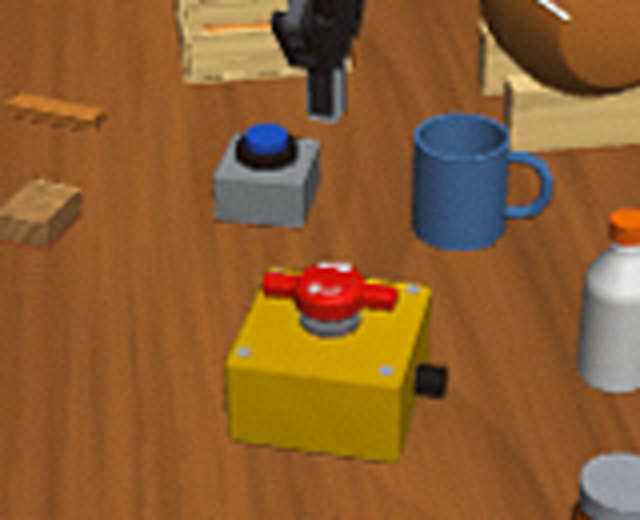

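The shut fingers hang over the red cap in the side view (tips at about (325,115), cap at (330,290) in the crop). I'll descend now.

```bash
python3 -m crank '[[-1,[0,0,0.45],[0,0,0]],[-1,[0,0,0.45],[0,0,0]],[-1,[0,0,0.45],[0,0,0]],[-1,[0,0,0.1],[0,0,0]],[-1,[0,0,0],[0,0,0]]]'; python3 -m crank '[[-1,[0,0,0.025],[0,0,0]],[-1,[0,0,0.025],[0,0,0]],[-1,[0,0,0.025],[0,0,0]],[-1,[0,0,0.025],[0,0,0]],[-1,[0,0,0.025],[0,0,0]]]'
```

```text
clock: 2.2
position: [0.5611, -0.0327, 0.1367]
ee_rot: [0.215, 0.977, -0.0, -0.001]
ft_force: [-0.7, -0.3, 0.5]
grip_width: 0.005
clock: 2.7
position: [0.562, -0.0338, 0.1275]
ee_rot: [0.216, 0.976, 0.0, 0.0]
ft_force: [0.1, 1.2, -0.1]
grip_width: -0.001
```

```bash
python3 -m crank '[[-1,[0,0,0.025],[0,0,0]],[-1,[0,0,0.025],[0,0,0]],[-1,[0,0,0.025],[0,0,0]],[-1,[0,0,0.013],[0,0,0]],[-1,[0,0,0],[0,0,0]]]'; python3 -m crank '[[-1,[0,0,0.013],[0,0,0]],[-1,[0,0,0.013],[0,0,0]],[-1,[0,0,0],[0,0,0]],[-1,[0,0,0],[0,0,0]],[-1,[0,0,0],[0,0,0]]]'
```

```text
clock: 3.2
position: [0.5616, -0.0338, 0.1198]
ee_rot: [0.216, 0.976, -0.0, -0.0]
ft_force: [0.2, 0.9, 0.9]
grip_width: 0.001
clock: 3.7
position: [0.5621, -0.0339, 0.1189]
ee_rot: [0.216, 0.976, 0.0, 0.0]
ft_force: [-2.3, 0.4, 7.6]
grip_width: -0.005
```

```bash
python3 -m crank '[[-1,[0,0,-0.4],[0,0,0]],[-1,[0,0,0],[0,0,0]],[-1,[0.235,-0.22,0],[0,0,0]],[-1,[0.235,-0.22,0],[0,0,0]],[-1,[0,0,0],[0,0,0]]]'
python3 - <<'E'
from h import *
p=manip.get_obs()["position"];print(p)
for n in("side","top"):
    im=manip.camera(n); u,v=proj(n,[0.562,-.036,.1]).astype(int)
    cv2.imwrite(f"pics/{n}2.png",cv2.resize(im[v-50:v+50,u-60:u+60],None,fx=5,fy=5,interpolation=2))
E
```

```text
clock: 4.2
position: [0.5106, -0.0513, 0.1499]
ee_rot: [0.217, 0.976, 0.0, -0.001]
ft_force: [0.4, -0.1, 0.3]
grip_width: -0.002
[ 0.51058768 -0.05132695  0.14987437]
```

View pics/side2.png

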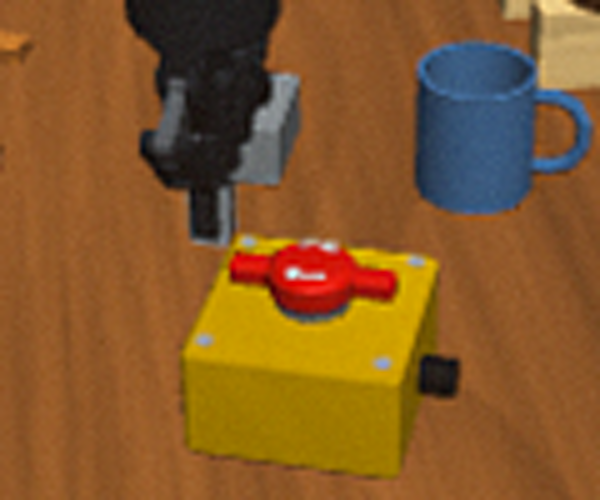

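View pics/top2.png

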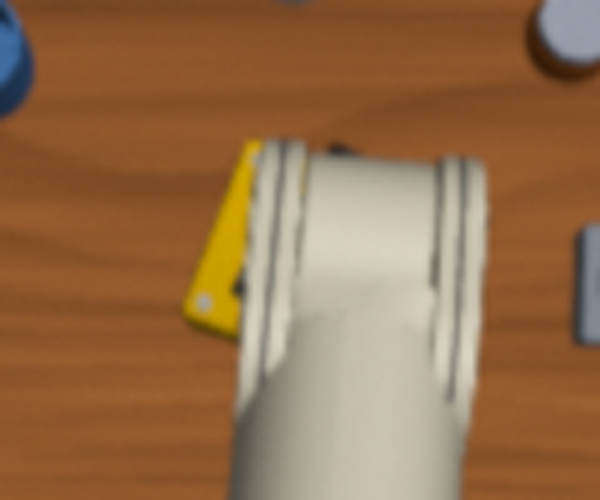

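The side view shows the cap sitting lower, with the collar nearly hidden, so it is latched. The shut fingers are at (210,240), in front of the left (near) ear at (248,268). Next I'll go down beside it.

```bash
python3 -m crank '[[-1,[0,0,0.3],[0,0,0]],[-1,[0,0,0.3],[0,0,0]],[-1,[0,0,0.02],[0,0,0]],[-1,[0,0,0],[0,0,0]],[-1,[0,0,0],[0,0,0]]]'
python3 - <<'E'
from h import *
o=manip.get_obs();print(o["position"],o["ft_force"])
im=manip.camera("side"); u,v=proj("side",[0.562,-.036,.1]).astype(int)
cv2.imwrite(f"pics/side3.png",cv2.resize(im[v-50:v+50,u-60:u+60],None,fx=6,fy=6,interpolation=2))
E
```

```text
clock: 4.8
position: [0.5139, -0.0499, 0.1016]
ee_rot: [0.216, 0.976, 0.0, 0.001]
ft_force: [-0.0, 0.1, -0.1]
grip_width: 0.0
[ 0.51389153 -0.04987022  0.10163141] [-0.00523101  0.12088647 -0.1133121 ]
```

View pics/side3.png

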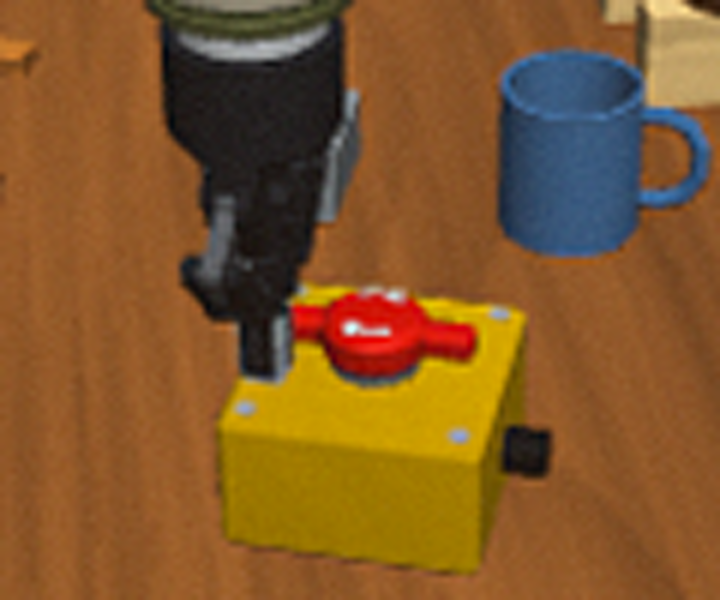

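```bash
python3 -m crank '[[-1,[0,0,0.02],[0,0,0]],[-1,[0,0.035,0],[0,0,0]],[-1,[0,0.035,0],[0,0,0]],[-1,[0,0.03,0],[0,0,0]],[-1,[0,0,0],[0,0,0]]]';python3 -m crank '[[-1,[0.018,0.036,0],[0,0,0.09]],[-1,[0.018,0.036,0],[0,0,0.09]],[-1,[0.018,0.036,0],[0,0,0.09]],[-1,[0.018,0.036,0],[0,0,0.09]],[-1,[0.018,0.036,0],[0,0,0.09]]]'
python3 - <<'E'
from h import *
o=manip.get_obs();print(o["position"],o["ft_force"])
im=manip.camera("side"); u,v=proj("side",[0.562,-.036,.1]).astype(int)
cv2.imwrite(f"pics/side4.png",cv2.resize(im[v-50:v+50,u-60:u+60],None,fx=6,fy=6,interpolation=2))
E
```

```text
clock: 5.35
position: [0.5165, -0.0421, 0.099]
ee_rot: [0.215, 0.977, 0.0, 0.0]
ft_force: [-1.0, -0.2, 0.6]
grip_width: -0.002
clock: 5.85
position: [0.5174, -0.0269, 0.0987]
ee_rot: [0.385, 0.923, -0.0, -0.001]
ft_force: [-2.1, -0.7, 0.5]
grip_width: -0.0
[ 0.51740644 -0.02689195  0.09874372] [-2.11941136 -0.7476463   0.53665751]
```

View pics/side4.png

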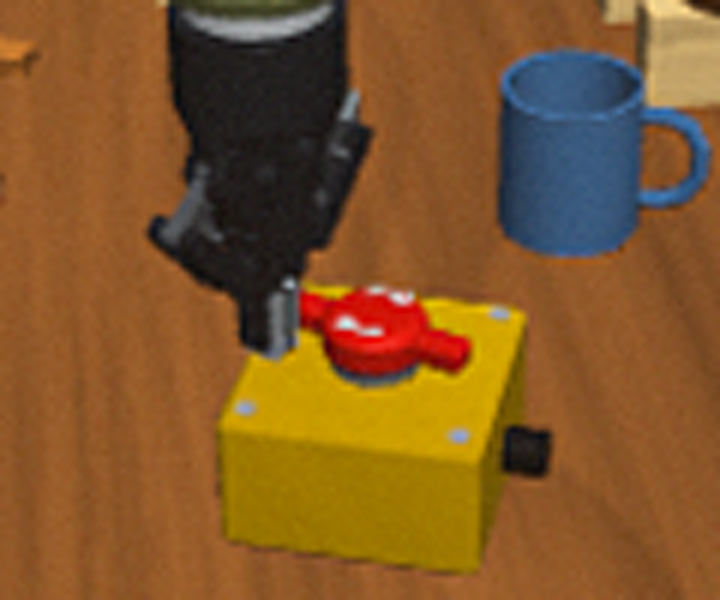

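The right ear has moved from (450,340) to (445,350), so the head is turning clockwise. I'll continue along the arc.

```bash
python3 -m crank '[[-1,[0.018,0.036,0],[0,0,0.09]],[-1,[0.018,0.036,0],[0,0,0.09]],[-1,[0.018,0.036,0],[0,0,0.09]],[-1,[0.018,0.036,0],[0,0,0.09]],[-1,[0.018,0.036,0],[0,0,0.09]]]'
python3 - <<'E'
from h import *
o=manip.get_obs();print(o["position"],o["ft_force"])
im=manip.camera("side"); u,v=proj("side",[0.562,-.036,.1]).astype(int)
cv2.imwrite(f"pics/side5.png",cv2.resize(im[v-50:v+50,u-60:u+60],None,fx=6,fy=6,interpolation=2))
E
```

```text
clock: 6.4
position: [0.5253, -0.0124, 0.099]
ee_rot: [0.541, 0.841, 0.0, -0.0]
ft_force: [0.3, -0.0, 0.7]
grip_width: -0.003
[ 0.52532014 -0.0124487   0.09898464] [ 2.59812409e-01 -5.75907711e-04  6.83441952e-01]
```

View pics/side5.png

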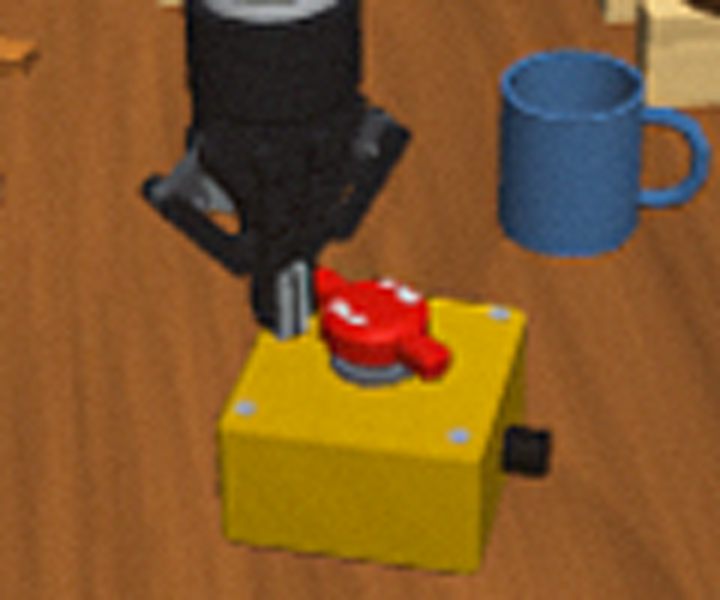

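```bash
python3 -m crank '[[-1,[0.018,0.036,0],[0,0,0.09]],[-1,[0.018,0.036,0],[0,0,0.09]],[-1,[0.018,0.036,0],[0,0,0.09]],[-1,[0,0,0],[0,0,0]],[-1,[0,0,0],[0,0,0]]]'
python3 - <<'E'
from h import *
o=manip.get_obs();print(o["position"],o["ft_force"])
im=manip.camera("side"); u,v=proj("side",[0.562,-.036,.1]).astype(int)
cv2.imwrite(f"pics/side6.png",cv2.resize(im[v-50:v+50,u-60:u+60],None,fx=6,fy=6,interpolation=2))
C=np.array([.562,-.036])
for z in(.078,.082,.086,.090,.094):
  print(z,[ (round(np.degrees(np.arctan2(a,b))),round(np.hypot(a,b),3)) for th in range(-60,-10,10)[:0] for a,b in []])
for tw in(.5,.6,.65,.7,.8,.9):
  for z in(.086,.094):
    a=np.radians(-22)-tw; q=proj("side",[*(C+.046*np.array([np.cos(a),np.sin(a)])),z]); q2=proj("side",[*C,z+.011]); print(tw,z,(q-[u-60,v-50])*6,(q2-[u-60,v-50])*6)
E
```

```text
clock: 6.95
position: [0.5317, -0.0055, 0.0989]
ee_rot: [0.625, 0.781, -0.0, -0.0]
ft_force: [-0.9, -0.2, 0.6]
grip_width: -0.001
[ 0.53173496 -0.0054623   0.09893619] [-0.89482561 -0.15787668  0.625179  ]
0.078 []
0.082 []
0.086 []
0.09 []
0.094 []
0.5 0.086 [441.2445746  371.95455046] [364.33885659 311.14591047]
0.5 0.094 [441.33723432 356.97582662] [364.12643103 296.20894924]
0.6 0.086 [433.80199576 376.28071495] [364.33885659 311.14591047]
0.6 0.094 [433.86488828 361.28326759] [364.12643103 296.20894924]
0.65 0.086 [429.79620245 378.28138455] [364.33885659 311.14591047]
0.65 0.094 [429.84300489 363.27539417] [364.12643103 296.20894924]
0.7 0.086 [425.61419279 380.16596681] [364.33885659 311.14591047]
0.7 0.094 [425.64415566 365.15200884] [364.12643103 296.20894924]
0.8 0.086 [416.76536976 383.5652602 ] [364.33885659 311.14591047]
0.8 0.094 [416.75958785 368.53717307] [364.12643103 296.20894924]
0.9 0.086 [407.34852822 386.43877029] [364.33885659 311.14591047]
0.9 0.094 [407.30457991 371.39907935] [364.12643103 296.20894924]
```

View pics/side6.png

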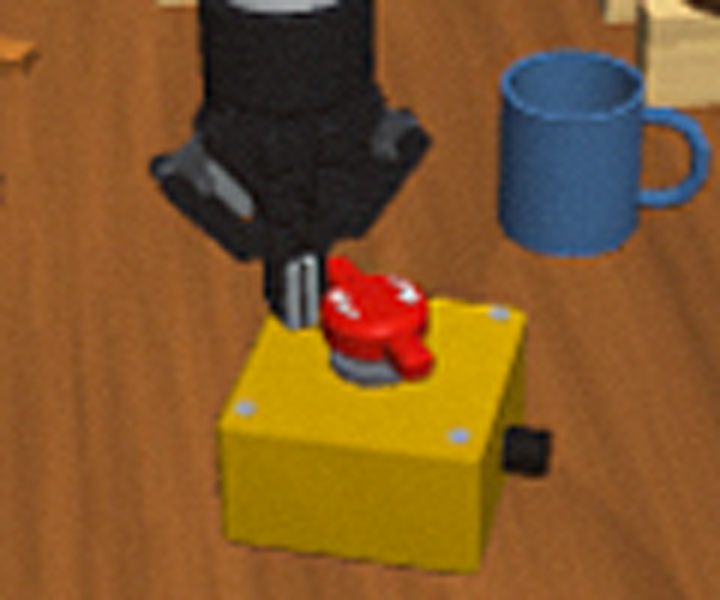

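The right ear's end is at about (422,362), so the twist is about 0.75 rad, and the cap looks raised. I'll add one small step, then back off and check.

```bash
python3 -m crank '[[-1,[0.018,0.036,0],[0,0,0.09]],[-1,[0,0,0],[0,0,0]],[-1,[-0.02,-0.2,0],[0,0,0]],[-1,[0,-0.3,0],[0,0,0]],[-1,[0,-0.3,0],[0,0,0]]]'; python3 -m crank '[[-1,[0,0,-0.3],[0,0,0]],[-1,[0,0,-0.5],[0,0,0]],[-1,[0,0,-0.3],[0,0,0]],[-1,[0,0,0],[0,0,0]],[-1,[0,0,0],[0,0,0]]]'
python3 - <<'E'
from h import *
o=manip.get_obs();print(o["position"],o["ft_force"])
im=manip.camera("side"); u,v=proj("side",[0.562,-.036,.1]).astype(int)
a=cv2.imread("pics/side0.png")
f=lambda im:cv2.resize(im[v-40:v+40,u-50:u+50],None,fx=4,fy=4,interpolation=2)
cv2.imwrite(f"pics/side7.png",np.hstack([f(a),f(im)]))
E
```

```text
clock: 7.5
position: [0.4705, -0.0147, 0.0988]
ee_rot: [0.652, 0.758, -0.0, 0.0]
ft_force: [-0.2, 0.4, 0.3]
grip_width: -0.005
clock: 8.0
position: [0.4714, -0.0143, 0.1871]
ee_rot: [0.653, 0.758, 0.001, 0.0]
ft_force: [-0.3, 0.1, -1.0]
grip_width: 0.001
[ 0.47135913 -0.01431343  0.187129  ] [-0.29500391  0.10391251 -0.96880567]
```

View pics/side7.png

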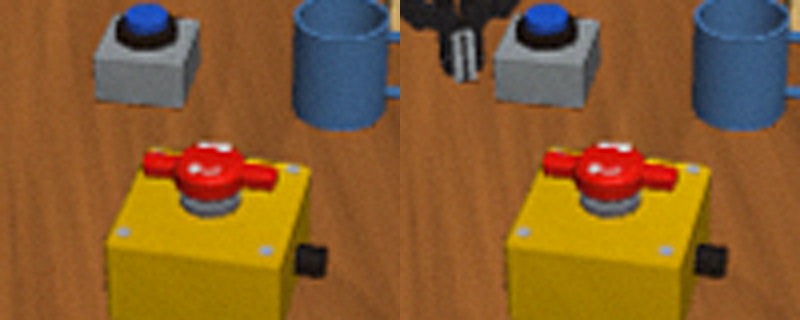

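Before and after match: the cap is up, the ears are back at rest and the collar is visible, so it's released. Next is the blue button.

```bash
python3 -m crank '[[-1,[0.498,0.236,0],[0,0,0]],[-1,[0.498,0.236,0],[0,0,0]],[-1,[0.498,0.236,0],[0,0,0]],[-1,[0.498,0.236,0],[0,0,0]],[-1,[0.498,0.236,0],[0,0,0]]]'; python3 -m crank '[[-1,[0.498,0.236,0],[0,0,0]],[-1,[0,0,0],[0,0,0]],[-1,[0,0,0.55],[0,0,0]],[-1,[0,0,0.5],[0,0,0]],[-1,[0,0,0],[0,0,0]]]';  python3 - <<'E'
from h import *
o=manip.get_obs();print(o["position"],o["ft_force"])
im=manip.camera("side"); u,v=proj("side",[0.548,.238,.07]).astype(int)
cv2.imwrite(f"pics/side8.png",cv2.resize(im[v-40:v+40,u-50:u+50],None,fx=5,fy=5,interpolation=2))
E
```

```text
clock: 8.55
position: [0.5353, 0.198, 0.1853]
ee_rot: [0.653, 0.757, -0.001, -0.0]
ft_force: [0.2, -1.2, -0.0]
grip_width: 0.002
clock: 9.05
position: [0.5447, 0.2366, 0.0967]
ee_rot: [0.653, 0.757, -0.005, -0.002]
ft_force: [-0.9, -1.1, -0.3]
grip_width: 0.003
[0.54469057 0.23662408 0.09666375] [-0.90065458 -1.06990044 -0.2851889 ]
```

View pics/side8.png

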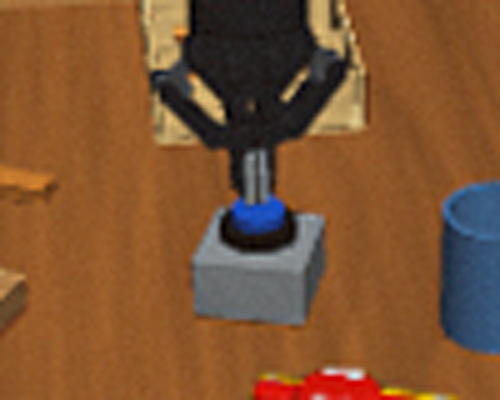

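The fingers are centred over the blue button at (258,200). I'll press in small steps.

```bash
python3 -m crank '[[-1,[0,0,0.04],[0,0,0]],[-1,[0,0,0.04],[0,0,0]],[-1,[0,0,0.04],[0,0,0]],[-1,[0,0,0.025],[0,0,0]],[-1,[0,0,0],[0,0,0]]]'; python3 -m crank '[[-1,[0,0,0.025],[0,0,0]],[-1,[0,0,0.02],[0,0,0]],[-1,[0,0,0],[0,0,0]],[-1,[0,0,0],[0,0,0]],[-1,[0,0,0],[0,0,0]]]'
```

```text
clock: 9.6
position: [0.5485, 0.2388, 0.0916]
ee_rot: [0.653, 0.757, 0.0, -0.0]
ft_force: [0.4, -0.5, -0.2]
grip_width: -0.001
clock: 10.1
position: [0.5487, 0.2389, 0.088]
ee_rot: [0.653, 0.757, 0.0, 0.0]
ft_force: [0.7, 0.2, 2.5]
grip_width: -0.001
```

```bash
python3 -m crank '[[-1,[0,0,0.025],[0,0,0]],[-1,[0,0,0.02],[0,0,0]],[-1,[0,0,0.012],[0,0,0]],[-1,[0,0,0],[0,0,0]],[-1,[0,0,0],[0,0,0]]]'; python3 -m crank '[[-1,[0,0,0.012],[0,0,0]],[-1,[0,0,0.012],[0,0,0]],[-1,[0,0,0],[0,0,0]],[-1,[0,0,0],[0,0,0]],[-1,[0,0,0],[0,0,0]]]'
```

```text
clock: 10.6
position: [0.5487, 0.2388, 0.0834]
ee_rot: [0.654, 0.757, 0.0, 0.0]
ft_force: [0.7, 0.5, 4.6]
grip_width: 0.0
clock: 11.1
position: [0.5488, 0.2389, 0.0829]
ee_rot: [0.654, 0.757, 0.001, -0.0]
ft_force: [-6.4, -2.3, 19.6]
grip_width: 0.001
```

The force jumped to 19.6 N at z = 0.083, so the button is fully in. I'll lift off.

```bash
python3 -m crank '[[-1,[0,0,-0.15],[0,0,0]],[-1,[0,0,-0.4],[0,0,0]],[-1,[0,0,-0.5],[0,0,0]],[-1,[0,0,-0.5],[0,0,0]],[-1,[0,0,-0.3],[0,0,0]]]';python3 -m crank '[[-1,[0,0,0],[0,0,0]],[-1,[0,0,0],[0,0,0]],[-1,[0,0,0],[0,0,0]],[-1,[0,0,0],[0,0,0]],[-1,[0,0,0],[0,0,0]]]'
python3 - <<'E'
from h import *
im=manip.camera("side"); cv2.imwrite("pics/side9.png",im)
a=cv2.imread("pics/side0.png")
f=lambda im:cv2.resize(im[135:235,215:315],None,fx=4,fy=4,interpolation=2)
cv2.imwrite(f"pics/side9c.png",np.hstack([f(a),f(im)]))
d=np.abs(a.astype(int)-im).sum(2)>60; d=cv2.morphologyEx(d.astype(np.uint8),cv2.MORPH_OPEN,np.ones((2,2)))
n,l,s,c=cv2.connectedComponentsWithStats(d);print(s[1:][s[1:,4]>8])
E
```

```text
clock: 11.6
position: [0.5488, 0.2386, 0.2323]
ee_rot: [0.654, 0.757, 0.001, 0.0]
ft_force: [0.4, -0.0, 1.0]
grip_width: 0.005
clock: 12.1
position: [0.5481, 0.2386, 0.2284]
ee_rot: [0.653, 0.757, -0.001, -0.0]
ft_force: [0.5, 0.5, 0.3]
grip_width: 0.001
[[   0    0    3   34   91]
 [ 137    0   29   25  601]
 [ 214    0   55   55 1568]
 [   4   21   59   45  571]
 [ 144   27   27   37  569]
 [   2   37    2   11   22]
 [ 167   48    3    4   10]
 [ 144   52    9   13   64]
 [   0   59    4    9   21]
 [ 234   59   27   26  417]
 [ 154   63    3    5   10]
 [   6   65   47  116 1783]
 [ 148   66    9   15   76]
 [ 164   66    4    6   20]
 [ 245   66    5    3   13]
 [ 228   85   38   34  517]
 [  58  100    8   21   52]
 [   0  109    5   23   56]
 [  46  120   26   57  317]
 [  39  124   14    6   52]
 [  14  139    4    5   11]
 [   0  163    5    6   16]
 [   0  169   15   17   96]
 [  15  169   45   40  601]
 [  67  178    8   17   74]
 [   0  180   11   17   91]]
```

View pics/side9c.png

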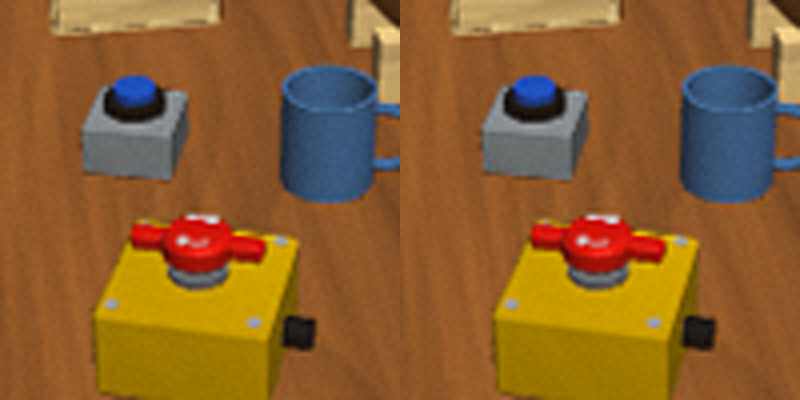

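View pics/side9.png

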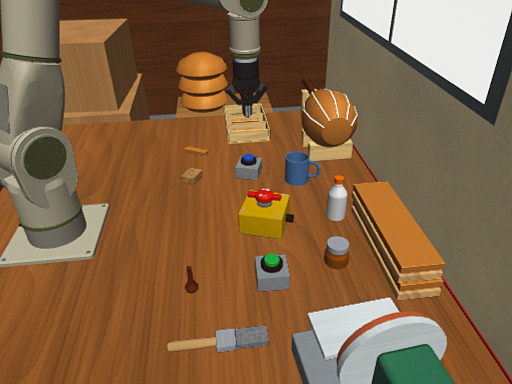

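Both buttons are out, nothing else on the bench has changed (the only image differences are the robot itself), and the arm is clear. I'll hand in.

```bash
python3 -c "
from workcell import manip
print(manip.hand_in())"
```

```text
the job is handed in; nothing more can be done
None
```

The stop check is done and handed in after about 12 s of robot time, with the fingers shut throughout and nothing taken between them.

- **Stop button pressed:** I pushed it from above with the fingertips until it latched. It bottomed at 7.6 N with the tip about 97 mm up, and the picture showed the cap down.
- **Stop button released:** I pushed the near ear clockwise by about 0.75–0.8 rad, estimated from the pictures. The latch let go, and afterwards the button looked the same as in the first picture: cap up and ears at rest.
- **Blue reset:** I pressed it fully in, with about 5 N of spring and then a hard stop at 19.6 N, 6 mm down. The last picture shows it back out.

The before/after comparison from the side camera showed differences only where the robot itself is. The green start button was never approached, and the other objects are where they stood. No check failed or disagreed. The button joints couldn't be read directly, so these results rest on the pictures, forces and heights.

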